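Close the two washed cream jars from the stack of their parts

ROBOT

A 7-joint arm with a two-finger parallel gripper is mounted at the origin on a cart in front of the work surface, level with it; the furniture and walls round the work are solid. World frame = base frame: x ahead of the robot, y to its left, z up, the work surface at z = 0. Lengths are in m, angles in rad, forces in N, time in s.
With the tool pointing down it reaches from about 0.425 to 0.875 m from the base axis. Payload 4.7 kg.
Tool frame: the origin (TCP) lies at the very end of the fingers, on their centre line; the grasp point (between the pads) lies behind it (ctrl.tcp_to_grasp is the z of the grasp point in the tool frame, in m); z points along the fingers, y is the line along which they close (so a half turn about z gives the same grasp; the last joint's range is limited). The gripper opens to 87 mm and grips with 3 to 60 N. Pads are 19 mm wide; open, the fingers measure 117 mm over their backs; the gripper's body (75 mm by 190 mm) begins 51 mm behind the grasp point.
Start: joints at [1.227, 0.321, -0.07, 1.45, 0.023, 1.371, -0.057], TCP at [0.228, -0.609, 0.223] pointing down, gripper open.
Joint ranges: [-2.86, 2.86], [-0.3, 2.09], [-1.38, 1.24], [0.06, 2.45], [-1.56, 4.7], [0.09, 2.05], [-2.69, 2.69]. Speed limits (rad/s): [2.57, 2.57, 3.14, 3.14, 3.14, 3.14, 3.14].

INTERFACE

Orientations are given as a rotation vector (axis times angle).
In Python, from bench import ctrl gives the robot as it stands.
- The arm moves only by the tool step_arm, never from a script. Its argument "targets" is a list of rows, each a list of 7 numbers: the shift along the world's x, y, z in cm, then the turn, a rotation vector about the world's x, y, z in degrees, then the opening, from 0 (shut) to 1 (fully open). A call has exactly 5 rows; each row shifts and turns the commanded pose from where the row before left it; what a row does not reach is not made up. A row lasts 1/12 s, in which the tool goes at most 41.7 mm and 7.16 degrees, less where a joint would pass 70% of its speed; a pose out of reach is approached as far as the arm can. A call with a gripper value outside its range is refused whole. The fingers move at their own pace and stop on an object; "force" is the grip in N (left out, the last holds). Time passes only in rows, so rows that do not move let the fingers close, or fill a call up. It gives the time, the measured TCP pose, the force, the opening and the grip force at its end, in the units of the state.
- ctrl.get_state(): the state, without advancing time (a new reading comes with each control period).
- ctrl.get_image(name): name is "side" or "top"; returns (picture, depth): 384x512x3 uint8, red, green, blue; 384x512 float32, m along the optical axis (not along the pixel's ray), 0 where there is no reading.
- ctrl.camera_params(name): a dict with "intrinsics" (3x3 intrinsics, pixels), "rvec" (rotation vector, rad) and "tvec" (3), from world to camera coordinates, as OpenCV has them. Camera axes: x right, y down, z forward; pixel columns grow to the right and rows downward; lengths in m; the calibration is good to about 2 mm. A picture is of the moment at which its call begins. camera_params takes no time and is no camera call.
- ctrl.close_job(): hands the job in; it is judged then, once.
The state is a dict: "time": time; "joint_positions": joint angles; "qd": joint speeds; "joint_torque": joint torques, N m; "position": TCP position; "tool_rot": TCP orientation; "ft_force": force on the tool from outside, world axes, zero at the start; "torque": the same for the moment, N m; "grip_width": opening from 0.0 (shut) to 1.0 (fully open); "grip_force": force on a finger pad.
Only numpy, scipy, OpenCV 4.12 (cv2) and the standard library are available. Lean on these libraries where they do the work, as an engineer would, in place of code of your own. Each camera call takes 0.05 s, during which the arm holds its last target. There are 200 camera calls.

TASK

The two cosmetic jars were washed, and their lids and sealing discs were laid on top of one another as they came off. Take the stack apart piece by piece and close both jars: each gets its own white sealing disc seated flat in its mouth and then its own lid over it, fully down and level. Lower the pieces gently rather than dropping them, keep the jars standing roughly where they are, and do not disturb the measuring cup, pink bowl and closed cream jar behind.

Things in the scene. Friction and masses are not known exactly. Their poses are not given: they have to be found in the camera images.
- jar_large: large brown jar with a cream-coloured band, open, loose, about 320 g. Body 72 mm across, 50 mm high to the shoulder, then an 8 mm neck tapering from 59 to 54 mm across; rim 58 mm up; bore 48 mm. Origin: centre of the underside, z up; yaw is free. Closed: disc flange on the rim (disc origin 51 mm above this origin), lid skirt on the shoulder (lid origin 50 mm above it)
- jar_small: small white jar with a black band, open, loose, about 140 g. Body 46 mm across, 40 mm high to the shoulder, then an 8 mm neck tapering from 32 to 28 mm across; rim 48 mm up; bore 22 mm. Origin: centre of the underside, z up; yaw is free. Closed: disc flange on the rim (disc origin 41 mm above this origin), lid skirt on the shoulder (lid origin 40 mm above it)
- lid_large: light-wood lid of the large brown jar, 69 mm across, 27 mm high, about 60 g, open below (bore 64 mm, 23.5 mm deep). Slips over the tapered neck, self-centring if within 3 mm. Origin: centre of its lower edge, z up; yaw is free. At the start right way up, on the worktop, bottom of the stack
- disc_large: white sealing disc of the large brown jar, about 25 g: flange 53 mm across, 3 mm thick; plug below 7 mm deep, tapering 46 to 37 mm, self-centring if within 3 mm; tab on top 20 mm long (x), 8 mm thick (y), 11 mm high: pinch it across. Origin: centre of the plug's lower face, z up: flange top at 10, tab top at 21 mm. Starts on the wooden lid, its tab up inside the black lid
- lid_small: black plastic lid of the small white jar, 42 mm across, 27 mm high, about 25 g, open below (bore 37 mm, 23.5 mm deep). Slips over the tapered neck, self-centring if within 3 mm. Origin: centre of its lower edge, z up; yaw is free. At the start right way up, standing on the large disc's flange, over its tab
- disc_small: white sealing disc of the small white jar, about 12 g: flange 27 mm across, 3 mm thick; plug below 7 mm deep, tapering 20 to 11 mm, self-centring if within 3 mm; tab on top 16 mm long (x), 8 mm thick (y), 11 mm high: pinch it across. Origin: centre of the plug's lower face, z up: flange top at 10, tab top at 21 mm. Starts on top of the stack, on the black lid
- measuring_cup: bystander: white mixing cup, 64 mm in diameter, 61 mm high; origin at the centre of its underside; leave it alone
- bowl_pink: bystander: pink mixing bowl, 110 mm in diameter, 50 mm high; origin at the centre of its underside; leave it alone
- cream_jar: bystander: closed cream jar with a black lid, 72 mm in diameter, 86 mm high; origin at the centre of its underside; leave it alone

How it is judged:
At the end, for the whole second after the job is handed in: Both jars upright; in each its own disc lies level, flange on the rim, and its own lid over it is fully down on the shoulder (heights within 3 mm, centred within 5 mm, tilt under 4.5 degrees); all at rest (angle between each of jar_large, disc_large, lid_large, jar_small, disc_small, lid_small's own z axis and vertical below 0.08 rad and height (world z) of jar_large between -0.004 and 0.004 m and z of disc_large in the frame of jar_large between 0.048 and 0.054 m and horizontal distance between each of disc_large, lid_large and jar_large below 0.005 m and linear speed of each of disc_large, lid_large, jar_large, disc_small, lid_small, jar_small below 0.02 m/s and z of lid_large in the frame of jar_large between 0.047 and 0.053 m and height (world z) of jar_small between -0.004 and 0.004 m and z of disc_small in the frame of jar_small between 0.038 and 0.044 m and horizontal distance between each of disc_small, lid_small and jar_small below 0.005 m and z of lid_small in the frame of jar_small between 0.037 and 0.043 m); the robot touches nothing.
It fails at once if a disc or lid is dropped or slammed onto its jar (moves faster than 0.6 m/s close to it) ((distance between disc_large and jar_large below 0.075 m and linear speed of disc_large above 0.6 m/s) or (distance between disc_small and jar_small below 0.075 m and linear speed of disc_small above 0.6 m/s) or (distance between lid_large and jar_large below 0.075 m and linear speed of lid_large above 0.6 m/s) or (distance between lid_small and jar_small below 0.075 m and linear speed of lid_small above 0.6 m/s)).
It fails at once if an open jar is tipped by more than 25 degrees or pushed more than 50 mm (angle between any of jar_large, jar_small's own z axis and vertical above 0.44 rad or distance of any of jar_large, jar_small from where it was at the start of the episode above 0.05 m).
It fails at once if the measuring cup, the pink bowl or the closed cream jar behind the work is shifted by more than 30 mm (distance of any of measuring_cup, bowl_pink, cream_jar from where it was at the start of the episode above 0.03 m).
It also fails if it takes over 102 s, if anything falls off the work surface, if the arm or the gripper's body presses on something with over 40 N, if the wrist force passes 120 N, or if a joint passes its speed limit or range.

## Working session

There is one attempt and no reset: what is moved stays moved. The work goes in short steps, Python scripts to look and compute and a tool call to move; the robot and the scene stay as the last step left them, time stands still between calls to the robot, and variables do not carry over. Pictures are saved under pics/ and viewed, at most 17 in all, crops included, and the job is handed in when it is done.

Besides the shell and the picture viewer there is one more tool, called after "Call:" as name(argument=value, ...) on one line, values as JSON. step_arm: Moves the arm, as the interface text tells. Its arguments: {"type":"object","properties":{"targets":{"type":"array"},"force":{"type":"number"}},"required":["targets"]}

```bash
ls; mkdir -p pics; cat > h.py <<'E'
import numpy as np, cv2
from bench import ctrl
def cam(n):
    p=ctrl.camera_params(n); K=np.array(p["intrinsics"]); R=cv2.Rodrigues(np.array(p["rvec"],float))[0]; t=np.array(p["tvec"],float).ravel()
    return K,R,t
def shot(n,f=None):
    im,d=ctrl.get_image(n)
    if f: cv2.imwrite(f"pics/{f}.png",im[:,:,::-1])
    return im,d
def pts(n,d):
    K,R,t=cam(n); v,u=np.mgrid[:d.shape[0],:d.shape[1]]
    c=np.stack([(u-K[0,2])/K[0,0]*d,(v-K[1,2])/K[1,1]*d,d],-1)
    return (c-t)@R
def ray(n,u,v,z):
    K,R,t=cam(n); r=R.T@np.array([(u-K[0,2])/K[0,0],(v-K[1,2])/K[1,1],1]); o=-R.T@t
    return o+r*(z-o[2])/r[2]
E
python3 - <<'E'
from h import *
for n in("side","top"):
    im,d=shot(n,n+"0"); K,R,t=cam(n); print(n,-R.T@t,R[2],K[0,0],(d>0).mean())
    np.savez(f"{n}0.npz",im=im,d=d)
s=ctrl.get_state(); print({k:np.round(v,3) for k,v in s.items()},ctrl.tcp_to_grasp)
E
```

```text
pics
side [0.52882865 1.03183997 0.74199921] [ 0.03850104 -0.79525522 -0.60505108] 394.5905602915143 0.9958597819010416
top [0.46179724 0.159746   0.92948932] [ 0.1105176   0.02805376 -0.99347816] 351.6633684453943 0.996063232421875
{'time': np.float64(0.1), 'joint_positions': array([ 1.227,  0.322, -0.07 ,  1.452,  0.023,  1.371, -0.057]), 'qd': array([-0.   , -0.003,  0.002, -0.002, -0.001,  0.   ,  0.   ]), 'joint_torque': array([ 0.0000e+00, -4.9257e+01, -4.0600e-01, -3.1340e+01, -6.4000e-02,
        3.9000e-02,  0.0000e+00]), 'position': array([ 0.227, -0.608,  0.222]), 'tool_rot': array([-3.09e+00, -5.59e-01,  1.00e-03]), 'ft_force': array([ 0.463, -0.6  , -0.505]), 'torque': array([ 0.031,  0.036, -0.018]), 'grip_force': np.float64(0.0), 'grip_width': np.float64(0.999)} -0.0187
```

View pics/top0.png

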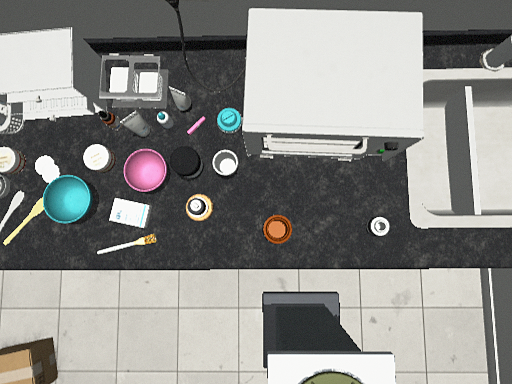

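View pics/side0.png

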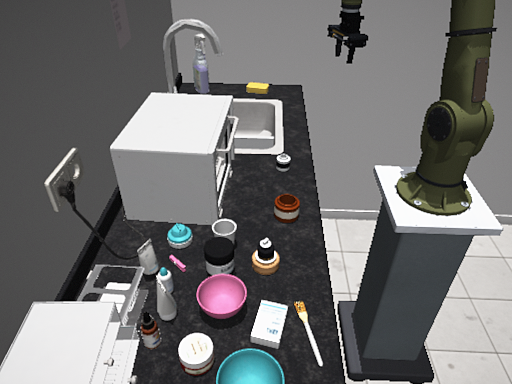

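The top view shows the stack at about (199,207), the large jar at (277,229) and the small jar at (380,227). The side view shows the same pieces at (265,255), (287,207) and (283,161).

```bash
cat > m.py <<'E'
from h import *
out=[]
for n,cs in(("top",[(199,207),(277,229),(380,227)]),("side",[(265,252),(287,207),(283,161)])):
    D=np.load(n+"0.npz"); P=pts(n,D["d"]); im=D["im"]
    row=[]
    for (u,v) in cs:
        r=22; sl=(slice(v-r,v+r),slice(u-r,u+r)); p=P[sl].reshape(-1,3)
        p=p[(p[:,2]>0.012)&(p[:,2]<0.12)]
        print(n,(u,v),len(p),"zmax",np.round(np.sort(p[:,2])[-6:],4),"bbox",np.round(p[:,:2].min(0),4),np.round(p[:,:2].max(0),4),"mid",np.round((p[:,:2].min(0)+p[:,:2].max(0))/2,4))
        for lo,hi in((.02,.03),(.03,.045),(.045,.055),(.055,.068),(.068,.078),(.078,.09)):
            q=p[(p[:,2]>lo)&(p[:,2]<hi)]
            if len(q)>4:
                c,rr=cv2.minEnclosingCircle(q[:,:2].astype(np.float32)*1000); print("  ",lo,hi,len(q),"z",np.round(np.median(q[:,2]),4),"circ",np.round(c,1),round(rr,1))
        row.append(cv2.resize(im[v-22:v+22,u-22:u+22],(260,260),interpolation=cv2.INTER_NEAREST))
    out.append(np.hstack(row))
cv2.imwrite("pics/crops.png",np.vstack(out)[:,:,::-1])
E
python3 m.py
```

```text
top (199, 207) 566 zmax [0.0856 0.0858 0.0858 0.0863 0.0872 0.0875] bbox [0.491  0.2992] [0.556 0.366] mid [0.5235 0.3326]
   0.02 0.03 212 z 0.027 circ [523.3 333.4] 34.4
   0.03 0.045 101 z 0.0369 circ [524.4 332.6] 32.6
   0.045 0.055 13 z 0.0511 circ [519.2 327.4] 19.1
   0.055 0.068 132 z 0.0637 circ [523.2 333.8] 21.0
   0.068 0.078 70 z 0.0742 circ [521.5 330.7] 16.2
   0.078 0.09 23 z 0.0849 circ [525.3 331.7] 8.1
top (277, 229) 393 zmax [0.06   0.06   0.0603 0.0605 0.0607 0.0607] bbox [0.4318 0.0971] [0.5014 0.167 ] mid [0.4666 0.132 ]
   0.03 0.045 11 z 0.0381 circ [473.2 137.5] 33.0
   0.045 0.055 265 z 0.0499 circ [465.8 131.8] 36.0
   0.055 0.068 100 z 0.0575 circ [465.7 132. ] 28.6
top (380, 227) 297 zmax [0.0489 0.0491 0.0493 0.0498 0.05   0.0516] bbox [ 0.4496 -0.1458] [ 0.4929 -0.1001] mid [ 0.4713 -0.123 ]
   0.02 0.03 28 z 0.0248 circ [ 471.2 -115.5] 21.4
   0.03 0.045 198 z 0.039 circ [ 471.4 -123.5] 23.4
   0.045 0.055 46 z 0.0474 circ [ 471.1 -123.3] 14.6
side (265, 252) 644 zmax [0.0837 0.0838 0.0841 0.0848 0.0855 0.0855] bbox [0.4888 0.3093] [0.5548 0.3698] mi
[... 235 characters left out ...]
8 49 z 0.0735 circ [524.4 332. ] 14.5
   0.078 0.09 26 z 0.0825 circ [524.6 333.1] 9.2
side (287, 207) 547 zmax [0.0582 0.0582 0.0583 0.0584 0.0584 0.0589] bbox [0.4294 0.1033] [0.5    0.1708] mid [0.4647 0.1371]
   0.02 0.03 91 z 0.025 circ [464.9 138.7] 35.1
   0.03 0.045 171 z 0.0382 circ [464.9 138. ] 35.1
   0.045 0.055 181 z 0.0492 circ [463.6 132.3] 37.3
   0.055 0.068 55 z 0.0564 circ [464.1 133.3] 29.7
side (283, 161) 165 zmax [0.0476 0.0477 0.0478 0.0483 0.0492 0.0497] bbox [ 0.4474 -0.1382] [ 0.4926 -0.0967] mid [ 0.47   -0.1175]
   0.02 0.03 33 z 0.0256 circ [ 470.  -117.5] 22.3
   0.03 0.045 90 z 0.038 circ [ 469.9 -120.6] 23.0
   0.045 0.055 17 z 0.047 circ [ 469.2 -122. ] 16.3
```

View pics/crops.png

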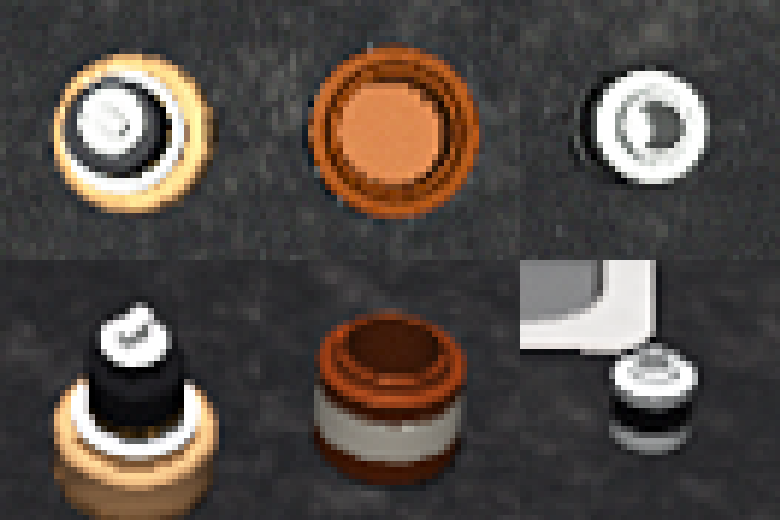

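```bash
cat > tab.py <<'E'
from h import *
import sys
def tab(tag,cs,lo,hi):
    Q=[]
    for n,(u,v) in zip(("top","side"),cs):
        D=np.load(n+tag+".npz"); P=pts(n,D["d"]); r=22
        p=P[v-r:v+r,u-r:u+r].reshape(-1,3); q=p[(p[:,2]>lo)&(p[:,2]<hi)]
        R=cv2.minAreaRect(q[:,:2].astype(np.float32)*1000)
        w,V=np.linalg.eigh(np.cov(q[:,:2].T)); print(n,len(q),"c",np.round(q.mean(0)*1000,1),"pca deg",round(np.degrees(np.arctan2(V[1,1],V[0,1]))%180,1),np.round(np.sqrt(w)*1000,2),R)
        Q.append(q-np.r_[q[:,:2].mean(0),0])
    q=np.vstack(Q);w,V=np.linalg.eigh(np.cov(q[:,:2].T)); print("both",round(np.degrees(np.arctan2(V[1,1],V[0,1]))%180,1))
if __name__=="__main__":
    tab("0",[(199,207),(265,252)],.0785,.09)
    D=np.load("top0.npz"); P=pts("top",D["d"])[:200,235:430].reshape(-1,3); p=P[P[:,2]>.06]; print("mw",p.min(0),p.max(0))
E
python3 tab.py
python3 - <<'E'
import sys; sys.path.insert(0,'.')
import os; os.chdir('.')
from h import *
D=[np.load(n+"0.npz")["im"] for n in("top","side")]
a=cv2.resize(D[0][192:216,186:210],(400,400),interpolation=cv2.INTER_CUBIC);b=cv2.resize(D[1][232:256,253:277],(400,400),interpolation=cv2.INTER_CUBIC)
cv2.imwrite("pics/tab.png",np.hstack([a,b])[:,:,::-1])
E
```

```text
top 23 c [525.  331.4  84.8] pca deg 55.9 [2.34 4.92] ((525.18310546875, 332.0516052246094), (15.647671699523926, 7.427124500274658), 55.92134475708008)
side 26 c [524.3 333.8  82.2] pca deg 56.5 [3.   5.12] ((524.2743530273438, 333.2456359863281), (18.145854949951172, 9.520448684692383), 56.266563415527344)
both 56.2
mw [ 0.46179724 -0.26615532  0.06000521] [0.9840528  0.23570146 0.92948932]
```

View pics/tab.png

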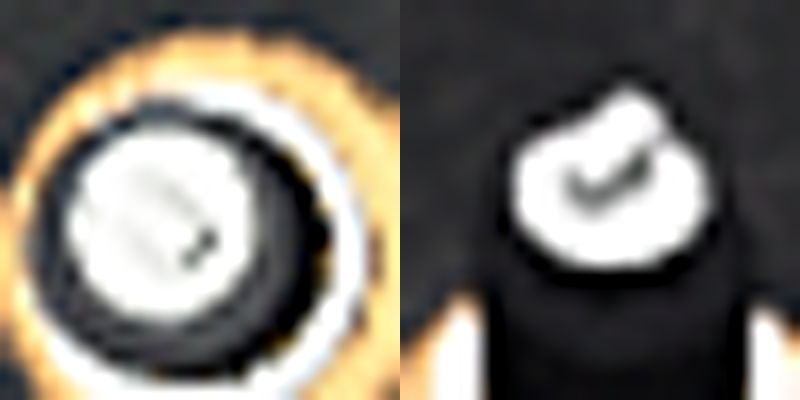

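Call:
step_arm(targets=[[2.7,2.9,0,0,0,7.1,1],[2.7,2.9,0,0,0,7.1,1],[2.7,2.9,0,0,0,7.1,1],[2.7,2.9,0,0,0,7.1,1],[2.7,2.9,0,0,0,7.1,1]], force=15)

```text
time: 0.52
position: [0.3634, -0.4621, 0.2222]
tool_rot: [-2.769, -1.483, 0.0]
ft_force: [0.9, -0.7, -0.6]
grip_width: 0.999
grip_force: 0.0
```

```bash
python3 - <<'E'
from h import *
print(ray("side",217,220,0),ray("side",232,180,.1),ray("side",225,105,.25))
s=ctrl.get_state(); print(s["time"],s["position"],s["joint_positions"].round(2) if hasattr(s["joint_positions"],'round') else s["joint_positions"])
D=np.load("side0.npz"); P=pts("side",D["d"]); 
for u,v in((217,220),(210,200),(228,150),(233,180),(232,100)): print(P[v,u-2].round(3))
E
```

```text
[0.66305786 0.16574662 0.        ] [0.62215931 0.10469807 0.1       ] [ 0.65417992 -0.0708003   0.25      ]
0.5167 [ 0.36341161 -0.46211175  0.22215851] [ 1.08  0.2  -0.25  1.6   0.05  1.34  0.23]
[0.662 0.207 0.035]
[0.678 0.206 0.103]
[0.631 0.15  0.225]
[ 0.64  -0.043 -0.002]
[ 0.643 -0.109  0.25 ]
```

Call:
step_arm(targets=[[1.6,3.8,0,0,0,0,1],[1.6,3.8,0,0,0,0,1],[1.6,3.8,0,0,0,0,1],[1.6,3.8,0,0,0,0,1],[1.6,3.8,0,0,0,0,1]])

```text
time: 0.93
position: [0.4428, -0.2718, 0.2223]
tool_rot: [-2.774, -1.475, 0.001]
ft_force: [1.5, -0.7, 0.1]
grip_width: 1.0
grip_force: 0.0
```

Call:
step_arm(targets=[[0.6,4.0,0,0,0,0,0.5],[0.6,4.0,0,0,0,0,0.5],[0.6,4.0,0,0,0,0,0.5],[0.6,4.0,0,0,0,0,0.5],[0.6,4.0,0,0,0,0,0.5]])

```text
time: 1.35
position: [0.4722, -0.0719, 0.2223]
tool_rot: [2.774, 1.475, -0.001]
ft_force: [0.3, 0.3, -0.4]
grip_width: 0.706
grip_force: 0.0
```

Call:
step_arm(targets=[[0.5,4.0,0,0,0,0,0.4],[0.5,4.0,0,0,0,0,0.4],[0.5,4.0,0,0,0,0,0.4],[0.5,4.0,0,0,0,0,0.4],[0.5,4.0,0,0,0,0,0.4]])

```text
time: 1.77
position: [0.4972, 0.1279, 0.2226]
tool_rot: [2.773, 1.474, -0.0]
ft_force: [1.2, 0.2, -0.4]
grip_width: 0.414
grip_force: 0.0
```

```bash
cat > st.py <<'E'
from h import *
s=ctrl.get_state(); R=cv2.Rodrigues(np.array(s["tool_rot"],float))[0]
print("t",round(float(s["time"]),2),"pos",np.round(s["position"],4),"grip line",round(np.degrees(np.arctan2(R[1,1],R[0,1]))%180,1),"tilt",np.degrees(R[:2,2]).round(2),"q",np.round(s["joint_positions"],2),"F",np.round(s["ft_force"],1),"w",round(float(s["grip_width"])*87,1),"gf",round(float(s["grip_force"]),1))
E
python3 st.py
```

```text
t 1.77 pos [0.4972 0.1279 0.2226] grip line 146.0 tilt [ 0.02 -0.04] q [ 0.48  0.08 -0.81  1.76  0.06  1.33 -0.94] F [ 1.2  0.2 -0.4] w 36.0 gf 0.0
```

Call:
step_arm(targets=[[0.55,4.0,-1,0,0,0,0.4],[0.55,4.0,-1,0,0,0,0.4],[0.55,4.0,-1,0,0,0,0.4],[0.55,4.0,-1,0,0,0,0.4],[0.55,4.0,-1,0,0,0,0.4]])

```text
time: 2.18
position: [0.5251, 0.3276, 0.1715]
tool_rot: [2.774, 1.474, -0.001]
ft_force: [0.7, -0.4, 0.8]
grip_width: 0.399
grip_force: 0.0
```

Call:
step_arm(targets=[[0,0.4,-2.0,0,0,0,0.35],[0,0,-2.0,0,0,0,0.35],[0,0,-2.0,0,0,0,0.35],[0,0,0,0,0,0,0.35],[0,0,0,0,0,0,0.35]])

```text
time: 2.6
position: [0.5243, 0.3294, 0.1114]
tool_rot: [-2.774, -1.475, 0.005]
ft_force: [0.5, -0.4, 0.6]
grip_width: 0.349
grip_force: 0.0
```

```bash
python3 st.py; python3 - <<'E'
from h import *
for n in("side","top"):
    im,d=shot(n); np.savez(n+"1.npz",im=im,d=d)
    u,v={"top":(199,207),"side":(265,245)}[n]
    c=cv2.resize(im[v-32:v+32,u-32:u+32],(400,400),interpolation=cv2.INTER_CUBIC)
    A=c if n=="side" else np.hstack([c,A])
cv2.imwrite("pics/g1.png",A[:,:,::-1])
E
```

```text
t 2.6 pos [0.5243 0.3294 0.1114] grip line 146.0 tilt [-0.16 -0.08] q [ 0.06  0.47 -0.85  1.64  0.37  1.21 -1.46] F [ 0.5 -0.4  0.6] w 30.3 gf 0.0
```

View pics/g1.png

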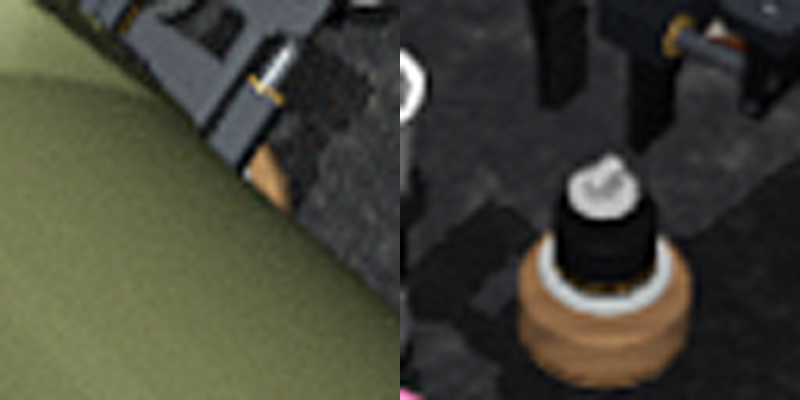

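The side crop shows the open fingers above the small disc, tip midpoint at about (266,233) in full-picture pixels. The tab lies across the line of the fingers as intended.

```bash
python3 - <<'E'
from h import *
for u,v in((259.4,229.8),(273,236.5),(265.8,233)): print(ray("side",u,v,.1114).round(4))
D=np.load("side1.npz"); P=pts("side",D["d"])
q=P[205:260,240:290].reshape(-1,3); q=q[(q[:,2]>.1)&(q[:,2]<.13)&(abs(q[:,1]-.33)<.06)]
print(len(q),q.min(0).round(4),q.max(0).round(4))
q=P[205:260,240:290].reshape(-1,3)
for lo,hi in((.0785,.09),(.07,.09)):
  t=q[(q[:,2]>lo)&(q[:,2]<hi)]; print(t.mean(0).round(4),len(t))
E
```

```text
[0.5376 0.3265 0.1114]
[0.5052 0.3483 0.1114]
[0.5222 0.337  0.1114]
98 [0.4982 0.3122 0.1084] [0.5484 0.3532 0.1299]
[0.5245 0.3336 0.0822] 26
[0.5237 0.3351 0.0762] 76
```

Call:
step_arm(targets=[[0,0.3,-1.0,0,0,0,0.35],[0,0,-1.0,0,0,0,0.35],[0,0,-1.0,0,0,0,0.35],[0,0,-0.5,0,0,0,0.35],[0,0,0,0,0,0,0.35]])

```text
time: 3.12
position: [0.5241, 0.3321, 0.0756]
tool_rot: [2.774, 1.475, -0.005]
ft_force: [0.7, -0.4, -0.2]
grip_width: 0.348
grip_force: 0.0
```

Call:
step_arm(targets=[[0,0,0,0,0,0,0],[0,0,0,0,0,0,0],[0,0,0,0,0,0,0],[0,0,0,0,0,0,0],[0,0,0,0,0,0,0]], force=12)

```text
time: 3.53
position: [0.5254, 0.3333, 0.078]
tool_rot: [2.774, 1.475, 0.001]
ft_force: [0.6, 0.6, 1.0]
grip_width: 0.089
grip_force: 12.0
```

```bash
python3 st.py
```

```text
t 3.53 pos [0.5254 0.3333 0.078 ] grip line 146.0 tilt [0.04 0.02] q [ 0.04  0.5  -0.83  1.67  0.4   1.15 -1.49] F [0.6 0.6 1. ] w 7.7 gf 12.0
```

Call:
step_arm(targets=[[0,0,1,0,0,0,0],[0,0,2,0,0,0,0],[0,0,3,0,0,0,0],[0,-1,0,0,0,0,0],[-0.4,-3,0,0,0,0,0]])

```text
time: 3.95
position: [0.5214, 0.2989, 0.1412]
tool_rot: [-2.766, -1.482, -0.012]
ft_force: [0.1, -0.8, -0.4]
grip_width: 0.087
grip_force: 12.0
```

Call:
step_arm(targets=[[-0.5,-3.8,0,0,0,0,0],[-0.5,-3.8,0,0,0,0,0],[-0.5,-3.8,0,0,0,0,0],[-0.5,-3.8,0,0,0,0,0],[-0.5,-3.8,0,0,0,0,0]])

```text
time: 4.37
position: [0.4959, 0.1016, 0.1384]
tool_rot: [2.772, 1.475, 0.002]
ft_force: [0.4, 0.4, -1.0]
grip_width: 0.089
grip_force: 12.0
```

Call:
step_arm(targets=[[-0.5,-3.8,0,0,0,0,0],[-0.5,-3.8,0,0,0,0,0],[-0.5,-3.8,0,0,0,0,0],[-0.5,-3.8,0,0,0,0,0],[-0.5,-3.8,0,0,0,0,0]])

```text
time: 4.78
position: [0.4709, -0.0886, 0.1387]
tool_rot: [2.772, 1.474, 0.002]
ft_force: [1.3, -0.6, -0.7]
grip_width: 0.089
grip_force: 12.0
```

Call:
step_arm(targets=[[-0.05,-2.5,0,0,0,0,0],[0,-1,-1,0,0,0,0],[0,0,-2,0,0,0,0],[0,0,-2,0,0,0,0],[0,0,0,0,0,0,0]])

```text
time: 5.2
position: [0.4681, -0.1204, 0.0845]
tool_rot: [-2.769, -1.474, 0.005]
ft_force: [-0.4, 0.9, -0.5]
grip_width: 0.087
grip_force: 12.0
```

```bash
cat > look.py <<'E'
from h import *
import sys
# tag, name, top u v, side u v, half size
tag=sys.argv[1]; c=list(map(int,sys.argv[2:7])); r=c[4]; A=[]
for n,u,v in(("top",c[0],c[1]),("side",c[2],c[3])):
    im,d=shot(n); np.savez(n+tag+".npz",im=im,d=d); A.append(cv2.resize(im[v-r:v+r,u-r:u+r],(400,400),interpolation=cv2.INTER_CUBIC))
cv2.imwrite(f"pics/{tag}.png",np.hstack(A)[:,:,::-1])
E
python3 look.py p1 380 227 283 155 28; python3 st.py
```

```text
t 5.3 pos [ 0.4705 -0.1206  0.0875] grip line 146.1 tilt [-0.05  0.06] q [ 0.83  0.14 -0.67  1.99  0.1   1.05 -0.47] F [-0.2 -1.2  0.6] w 7.4 gf 12.0
```

View pics/p1.png

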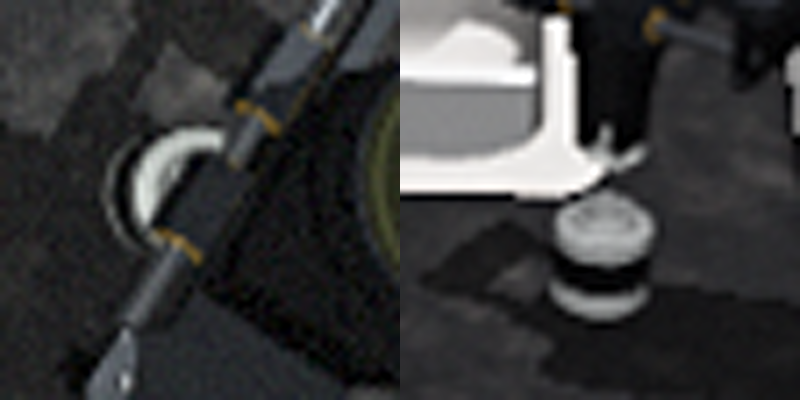

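```bash
python3 - <<'E'
from h import *
D=np.load("sidep1.npz"); P=pts("side",D["d"]); im=D["im"]
for v in range(144,154):
    print(v,[(u,*(P[v,u]*1000).round().astype(int),im[v,u].max()) for u in range(280,290) if abs(P[v,u,1]+.12)<.04 and P[v,u,2]>.06])
K,R,t=cam("side")
for p in((.4705,-.122,.074),(.457,-.122,.084),(.484,-.122,.084),(.4705,-.122,.098),(.4705,-.122,.048)):
    c=K@(R@np.array(p)+t); print(p,(c[:2]/c[2]).round(1))
E
```

```text
144 [(280, np.int64(482), np.int64(-114), np.int64(98), np.uint8(0)), (281, np.int64(479), np.int64(-117), np.int64(97), np.uint8(10)), (282, np.int64(475), np.int64(-115), np.int64(98), np.uint8(10)), (283, np.int64(472), np.int64(-119), np.int64(96), np.uint8(63)), (284, np.int64(469), np.int64(-110), np.int64(101), np.uint8(45)), (285, np.int64(466), np.int64(-104), np.int64(104), np.uint8(7)), (286, np.int64(463), np.int64(-103), np.int64(105), np.uint8(9)), (287, np.int64(459), np.int64(-114), np.int64(99), np.uint8(7)), (288, np.int64(456), np.int64(-116), np.int64(98), np.uint8(9))]
145 [(280, np.int64(482), np.int64(-116), np.int64(93), np.uint8(0)), (281, np.int64(478), np.int64(-117), np.int64(93), np.uint8(5)), (282, np.int64(475), np.int64(-119), np.int64(92), np.uint8(16)), (283, np.int64(472), np.int64(-118), np.int64(92), np.uint8(127)), (284, np.int64(469), np.int64(-108), np.int64(98), np.uint8(91)), (285, np.int64(466), np.int64(-98), np.int64(104), np.uint8(5)), (286, np.int64(462), np.int64(-111), np.int64(97), np.uint8(9)), (287, np.int64(459), np.int64(-115), np
[... 2013 characters left out ...]
, np.uint8(198)), (284, np.int64(468), np.int64(-110), np.int64(82), np.uint8(169)), (285, np.int64(465), np.int64(-105), np.int64(85), np.uint8(134)), (286, np.int64(462), np.int64(-110), np.int64(82), np.uint8(158)), (287, np.int64(458), np.int64(-109), np.int64(83), np.uint8(173))]
150 [(283, np.int64(471), np.int64(-109), np.int64(79), np.uint8(192)), (284, np.int64(468), np.int64(-106), np.int64(80), np.uint8(129)), (285, np.int64(465), np.int64(-106), np.int64(81), np.uint8(142))]
151 []
152 []
153 []
(0.4705, -0.122, 0.074) [283.1 149.3]
(0.457, -0.122, 0.084) [287.3 146.7]
(0.484, -0.122, 0.084) [279.2 146.5]
(0.4705, -0.122, 0.098) [283.5 142.9]
(0.4705, -0.122, 0.048) [282.7 156. ]
```

The side crop shows the disc flange over the jar. It runs from column 280 to 288 at row 148, centred on x of about 0.470, so the descent can go ahead.

Call:
step_arm(targets=[[0,0,-0.8,0,0,0,0],[0,0,-0.8,0,0,0,0],[0,0,-0.7,0,0,0,0],[0,0,-0.5,0,0,0,0],[0,0,-0.3,0,0,0,0]])

```text
time: 5.72
position: [0.4702, -0.1217, 0.0558]
tool_rot: [-2.773, -1.475, 0.001]
ft_force: [-0.0, -0.2, -0.5]
grip_width: 0.088
grip_force: 12.0
```

Call:
step_arm(targets=[[0,0,-0.2,0,0,0,0],[0,0,0,0,0,0,0],[0,0,0,0,0,0,0],[0,0,0,0,0,0,0],[0,0,0,0,0,0,0]])

```text
time: 6.13
position: [0.4708, -0.1219, 0.0547]
tool_rot: [2.774, 1.475, 0.0]
ft_force: [0.4, -0.2, 0.2]
grip_width: 0.093
grip_force: 12.0
```

```bash
python3 st.py
```

```text
t 6.13 pos [ 0.4708 -0.1219  0.0547] grip line 146.0 tilt [ 0.02 -0.01] q [ 0.81  0.18 -0.66  2.02  0.14  0.98 -0.5 ] F [ 0.4 -0.2  0.2] w 8.1 gf 12.0
```

Call:
step_arm(targets=[[0,0,-0.1,0,0,0,0],[0,0,-0.1,0,0,0,0],[0,0,0,0,0,0,0],[0,0,0,0,0,0,0],[0,0,0,0,0,0,0]])

```text
time: 6.55
position: [0.471, -0.1221, 0.0541]
tool_rot: [2.773, 1.474, -0.001]
ft_force: [-3.6, 1.6, 11.0]
grip_width: 0.089
grip_force: 12.0
```

Call:
step_arm(targets=[[0,0,0.1,0,0,0,0.25],[0,0,0,0,0,0,0.25],[0,0,0,0,0,0,0.25],[0,0,0,0,0,0,0.25],[0,0,0.5,0,0,0,0.4]])

```text
time: 6.97
position: [0.4697, -0.1216, 0.0577]
tool_rot: [-2.772, -1.474, 0.002]
ft_force: [-0.3, 1.0, -0.7]
grip_width: 0.272
grip_force: 0.0
```

Call:
step_arm(targets=[[0,0,1,0,0,0,0.6],[0,0,3,0,0,0,0.6],[0,0.5,3,0,0,0,0.6],[0.3,2.5,0,0,0,0,0.6],[0.5,3.8,0,0,0,0,0.6]])

```text
time: 7.38
position: [0.4803, -0.0572, 0.1315]
tool_rot: [2.775, 1.462, 0.004]
ft_force: [0.8, 0.5, -0.4]
grip_width: 0.572
grip_force: 0.0
```

Call:
step_arm(targets=[[0.5,3.8,0,0,0,0,0.6],[0.5,3.8,0,0,0,0,0.6],[0.5,3.8,0,0,0,0,0.6],[0.5,3.8,0,0,0,0,0.6],[0,0,0,0,0,0,0.6]])

```text
time: 7.8
position: [0.4987, 0.1078, 0.1304]
tool_rot: [-2.763, -1.489, -0.008]
ft_force: [-0.1, 0.0, -0.1]
grip_width: 0.597
grip_force: 0.0
```

```bash
python3 look.py p2 380 227 283 155 22; python3 st.py; python3 - <<'E'
from h import *
for n,(u,v) in(("top",(380,227)),("side",(283,155))):
    D=np.load(n+"p2.npz"); p=pts(n,D["d"])[v-22:v+22,u-22:u+22].reshape(-1,3)
    for lo,hi in((.03,.044),(.0475,.055),(.0565,.07)):
        q=p[(p[:,2]>lo)&(p[:,2]<hi)]
        if len(q)>4: c,r=cv2.minEnclosingCircle(q[:,:2].astype(np.float32)*1000); print(n,lo,len(q),np.median(q[:,2]).round(4),q.mean(0).round(4),np.round(c,1),round(r,1))
E
```

```text
t 7.9 pos [0.4986 0.1003 0.1294] grip line 146.3 tilt [0.04 0.02] q [ 0.55  0.16 -0.86  1.89  0.14  1.14 -0.95] F [ 0.4 -1.9 -0.7] w 51.7 gf 0.0
top 0.03 160 0.0394 [ 0.4714 -0.1213  0.0391] [ 471.4 -124.1] 23.2
top 0.0475 72 0.05 [ 0.4714 -0.1216  0.0503] [ 471.2 -123.5] 14.1
top 0.0565 24 0.0611 [ 0.4709 -0.1222  0.0608] [ 470.4 -122.1] 7.7
side 0.03 35 0.0371 [ 0.4816 -0.1115  0.0371] [ 477.5 -116.5] 19.4
```

View pics/p2.png

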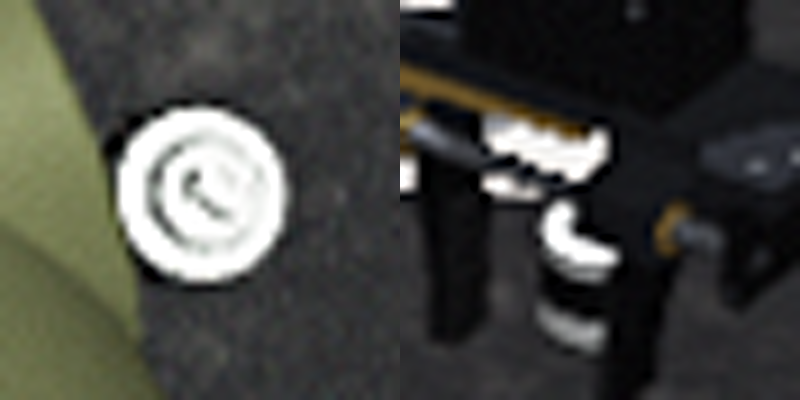

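The top crop shows the small disc flat and centred in its jar: flange at 50 mm, tab at 61 mm, coaxial with the jar. Next is the black lid.

Call:
step_arm(targets=[[0.5,3.9,0,0,0,0,0.7],[0.5,3.9,0,0,0,0,0.7],[0.5,3.9,0,0,0,0,0.7],[0.5,3.9,0,0,0,0,0.7],[0.5,3.9,0,0,0,0,0.7]])

```text
time: 8.32
position: [0.5249, 0.2922, 0.1287]
tool_rot: [2.775, 1.469, -0.001]
ft_force: [1.1, 0.8, 0.9]
grip_width: 0.695
grip_force: 0.0
```

Call:
step_arm(targets=[[0,4.0,0,0,0,0,0.7],[0,0,-1.4,0,0,0,0.7],[0,0,-2,0,0,0,0.7],[0,0,-2,0,0,0,0.7],[0,0,0,0,0,0,0.7]])

```text
time: 8.73
position: [0.5223, 0.3292, 0.0705]
tool_rot: [2.774, 1.472, -0.012]
ft_force: [-0.8, -0.8, -0.6]
grip_width: 0.701
grip_force: 0.0
```

```bash
python3 st.py; python3 look.py p3 199 207 265 245 28;python3 st.py
```

```text
t 8.73 pos [0.5223 0.3292 0.0705] grip line 145.9 tilt [-0.33 -0.29] q [ 0.05  0.52 -0.85  1.68  0.42  1.15 -1.5 ] F [-0.8 -0.8 -0.6] w 61.0 gf 0.0
t 8.83 pos [0.524  0.3311 0.0742] grip line 145.9 tilt [-0.07 -0.09] q [ 0.06  0.51 -0.85  1.67  0.42  1.15 -1.5 ] F [-0.1 -0.3  0.3] w 60.7 gf 0.0
```

View pics/p3.png

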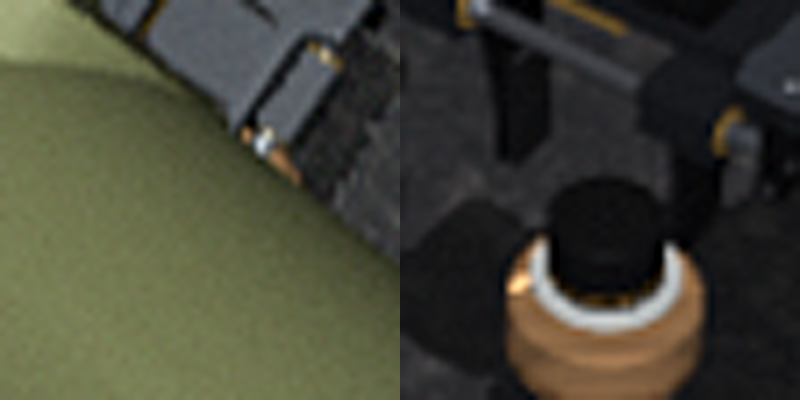

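The side crop shows the fingers straddling the black lid: tips at crop (515,160) and (695,230), with the lid at column 607 between them.

Call:
step_arm(targets=[[0,0,-1,0,0,0,0.7],[0,0,-1,0,0,0,0.7],[0,0,-1,0,0,0,0.7],[0,0,0,0,0,0,0.7],[0,0,0,0,0,0,0.7]])

```text
time: 9.25
position: [0.5231, 0.3326, 0.0438]
tool_rot: [2.774, 1.475, -0.002]
ft_force: [-0.5, 0.1, 0.2]
grip_width: 0.705
grip_force: 0.0
```

Call:
step_arm(targets=[[0,0,0,0,0,0,0.5],[0,0,0,0,0,0,0.4],[0,0,0,0,0,0,0.4],[0,0,0,0,0,0,0.4],[0,0,0,0,0,0,0.4]], force=10)

```text
time: 9.67
position: [0.5238, 0.3334, 0.045]
tool_rot: [2.774, 1.475, 0.001]
ft_force: [0.0, 0.9, 0.4]
grip_width: 0.48
grip_force: 10.0
```

```bash
python3 st.py
```

```text
t 9.67 pos [0.5238 0.3334 0.045 ] grip line 146.0 tilt [0.04 0.02] q [ 0.04  0.55 -0.83  1.69  0.44  1.1  -1.52] F [0.  0.9 0.4] w 41.8 gf 10.0
```

Call:
step_arm(targets=[[0,0,1,0,0,0,0.4],[0,0,2,0,0,0,0.4],[0,0,3,0,0,0,0.4],[0,0,3,0,0,0,0.4],[0,-1.5,0,0,0,0,0.4]])

```text
time: 10.08
position: [0.5251, 0.3243, 0.1421]
tool_rot: [-2.768, -1.48, -0.018]
ft_force: [0.3, 0.5, 1.1]
grip_width: 0.479
grip_force: 10.0
```

Call:
step_arm(targets=[[-0.5,-3.8,0,0,0,0,0.4],[-0.5,-3.8,0,0,0,0,0.4],[-0.5,-3.8,0,0,0,0,0.4],[-0.5,-3.8,0,0,0,0,0.4],[-0.5,-3.8,0,0,0,0,0.4]])

```text
time: 10.5
position: [0.4981, 0.1267, 0.1352]
tool_rot: [2.773, 1.475, 0.001]
ft_force: [0.5, -0.3, -0.5]
grip_width: 0.483
grip_force: 10.0
```

Call:
step_arm(targets=[[-0.5,-3.8,0,0,0,0,0.4],[-0.5,-3.8,0,0,0,0,0.4],[-0.5,-3.8,0,0,0,0,0.4],[-0.5,-3.8,0,0,0,0,0.4],[-0.5,-3.8,0,0,0,0,0.4]])

```text
time: 10.92
position: [0.4733, -0.0635, 0.1356]
tool_rot: [2.772, 1.475, 0.001]
ft_force: [0.7, -0.5, 0.0]
grip_width: 0.48
grip_force: 10.0
```

Call:
step_arm(targets=[[-0.25,-3.5,0,0,0,0,0.4],[0,-2.5,0,0,0,0,0.4],[0,0,-2,0,0,0,0.4],[0,0,-1.5,0,0,0,0.4],[0,0,-0.5,0,0,0,0.4]])

```text
time: 11.33
position: [0.4698, -0.122, 0.0933]
tool_rot: [-2.773, -1.473, 0.003]
ft_force: [-0.1, -0.7, -0.4]
grip_width: 0.481
grip_force: 10.0
```

```bash
python3 look.py p4 380 227 283 155 28; python3 st.py; python3 - <<'E'
from h import *
D=np.load("sidep4.npz"); P=pts("side",D["d"]); im=D["im"]
q=P[135:175,260:305].reshape(-1,3); q=q[(abs(q[:,1]+.11)<.04)]
for lo in np.arange(.02,.12,.01):
    s=q[(q[:,2]>=lo)&(q[:,2]<lo+.01)]
    if len(s): print(round(lo,2),len(s),s[:,0].min().round(4),s[:,0].max().round(4),s[:,1].max().round(4))
E
```

```text
t 11.43 pos [ 0.4705 -0.1213  0.0942] grip line 146.1 tilt [-0.08  0.04] q [ 0.87  0.13 -0.71  1.98  0.1   1.06 -0.47] F [0.8 0.1 0.4] w 41.8 gf 10.0
0.02 38 0.4475 0.492 -0.0995
0.03 54 0.4483 0.4926 -0.0986
0.04 37 0.4489 0.4893 -0.1016
0.05 19 0.4593 0.4797 -0.1085
0.06 6 0.4632 0.4735 -0.1142
0.08 12 0.4586 0.4881 -0.0992
0.09 46 0.4393 0.4985 -0.0938
0.1 58 0.4396 0.4989 -0.0929
0.11 79 0.4404 0.4992 -0.0927
```

View pics/p4.png

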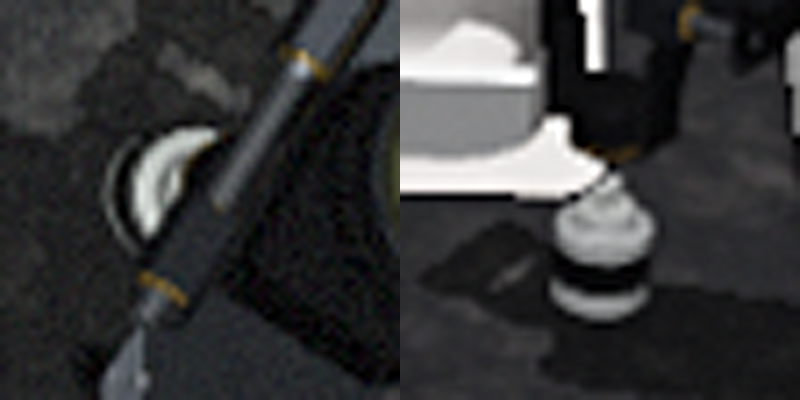

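The side crop shows the black lid directly above the jar and the seated disc: lid and fingers centred at x of about 0.469, jar at 0.470.

Call:
step_arm(targets=[[0,0,-0.8,0,0,0,0.4],[0,0,-0.8,0,0,0,0.4],[0,0,-0.8,0,0,0,0.4],[0,0,-0.8,0,0,0,0.4],[0,0,-0.7,0,0,0,0.4]])

```text
time: 11.85
position: [0.4709, -0.1217, 0.0547]
tool_rot: [-2.773, -1.475, 0.001]
ft_force: [0.2, -0.1, 0.6]
grip_width: 0.481
grip_force: 10.0
```

Call:
step_arm(targets=[[0,0,-0.3,0,0,0,0.4],[0,0,-0.3,0,0,0,0.4],[0,0,-0.2,0,0,0,0.4],[0,0,0,0,0,0,0.4],[0,0,0,0,0,0,0.4]])

```text
time: 12.27
position: [0.4714, -0.1219, 0.0478]
tool_rot: [2.773, 1.475, 0.001]
ft_force: [0.5, 0.0, -0.2]
grip_width: 0.482
grip_force: 10.0
```

Call:
step_arm(targets=[[0,0,-0.1,0,0,0,0.4],[0,0,-0.1,0,0,0,0.4],[0,0,0,0,0,0,0.4],[0,0,0,0,0,0,0.4],[0,0,0,0,0,0,0.4]])

```text
time: 12.68
position: [0.4716, -0.122, 0.047]
tool_rot: [2.773, 1.474, -0.0]
ft_force: [-3.6, 1.5, 11.5]
grip_width: 0.482
grip_force: 10.0
```

Call:
step_arm(targets=[[0,0,0.1,0,0,0,0.7],[0,0,0,0,0,0,0.7],[0,0,0,0,0,0,0.7],[0,0,0,0,0,0,0.7],[0,0,1,0,0,0,0.7]])

```text
time: 13.1
position: [0.4695, -0.1215, 0.0551]
tool_rot: [-2.771, -1.474, 0.004]
ft_force: [-0.1, 0.7, -0.1]
grip_width: 0.684
grip_force: 0.0
```

Call:
step_arm(targets=[[0,0,2,0,0,0,0.7],[0,0,3,0,0,0,0.7],[0,1,2.5,0,0,0,0.7],[0.3,3.5,0,0,0,0,0.7],[0.5,3.8,0,0,0,0,0.7]])

```text
time: 13.52
position: [0.4804, -0.0403, 0.134]
tool_rot: [2.775, 1.465, 0.004]
ft_force: [1.2, 1.6, 0.3]
grip_width: 0.7
grip_force: 0.0
```

Call:
step_arm(targets=[[0.5,3.8,0,0,0,0,0.5],[0.2,2,0,0,0,0,0.5],[0,0,0,0,0,0,0.4],[0,0,0,0,0,0,0.4],[0,0,0,0,0,0,0.4]])

```text
time: 13.93
position: [0.4861, 0.018, 0.1318]
tool_rot: [2.774, 1.473, -0.001]
ft_force: [-0.1, -0.4, 0.5]
grip_width: 0.439
grip_force: 0.0
```

```bash
python3 look.py p5 199 207 265 255 22; python3 st.py; python3 - <<'E'
from h import *; from tab import tab
tab("p5",[(199,207),(265,255)],.0405,.055)
for n,(u,v) in(("top",(199,207)),("side",(265,255)),("top",(380,227)),("side",(283,155))):
    D=np.load(n+"p5.npz"); p=pts(n,D["d"])[v-22:v+22,u-22:u+22].reshape(-1,3)
    for lo,hi in((.02,.031),(.034,.039),(.04,.06),(.061,.072)):
        q=p[(p[:,2]>lo)&(p[:,2]<hi)]
        if len(q)>4: c,r=cv2.minEnclosingCircle(q[:,:2].astype(np.float32)*1000); print(n,u,lo,len(q),np.median(q[:,2]).round(4),np.round(c,1),round(r,1))
E
```

```text
t 14.03 pos [0.486  0.0174 0.1316] grip line 145.8 tilt [-0.02 -0.04] q [ 0.72  0.1  -0.84  1.94  0.08  1.14 -0.75] F [ 0.1 -0.4  0.3] w 36.1 gf 0.0
top 38 c [523.1 335.7  46.1] pca deg 61.5 [6.6  8.34] ((520.5105590820312, 336.9363098144531), (37.84600830078125, 27.31821060180664), 25.99193572998047)
side 27 c [522.3 336.7  45.9] pca deg 104.7 [2.51 6.8 ] ((522.6256103515625, 335.1878662109375), (7.884953498840332, 21.297061920166016), 12.317126274108887)
both 84.1
top 199 0.02 219 0.0269 [523.2 333.2] 34.5
top 199 0.034 250 0.0369 [523.6 334.8] 26.5
top 199 0.04 44 0.0469 [524.8 336. ] 22.5
side 265 0.02 200 0.0255 [522.2 335.2] 35.1
side 265 0.034 224 0.0363 [521.1 336.3] 27.5
side 265 0.04 28 0.0465 [523.3 335.3] 10.8
side 283 0.02 39 0.0259 [ 469.9 -117.8] 22.5
side 283 0.034 18 0.0361 [ 470.6 -119.7] 22.6
side 283 0.04 39 0.0489 [ 471.1 -112.9] 19.1
side 283 0.061 45 0.0656 [ 475.4 -118.9] 20.3
```

View pics/p5.png

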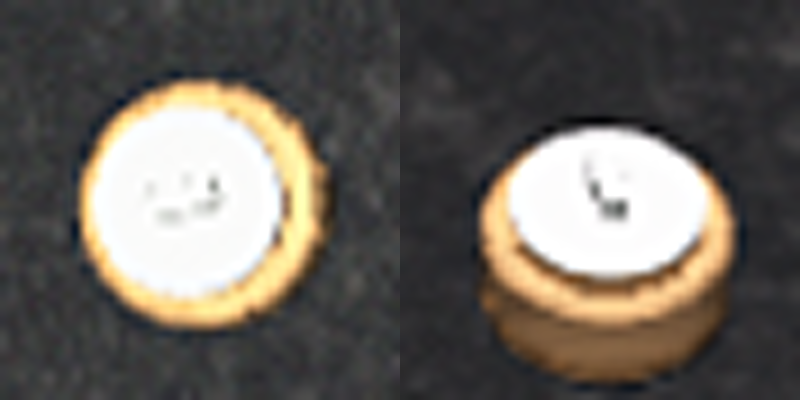

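The top crop shows the large disc on the wooden lid with its tab running nearly along y. The top-view fit has outliers, so I'll redo it keeping only points near the centre.

```bash
python3 - <<'E'
from h import *
Q=[]
for n,(u,v) in(("top",(199,207)),("side",(265,255))):
    D=np.load(n+"p5.npz"); p=pts(n,D["d"])[v-22:v+22,u-22:u+22].reshape(-1,3)
    q=p[(p[:,2]>.042)&(p[:,2]<.055)&(np.hypot(p[:,0]-.523,p[:,1]-.3345)<.014)]
    w,V=np.linalg.eigh(np.cov(q[:,:2].T)); print(n,len(q),q.mean(0).round(4),np.degrees(np.arctan2(V[1,1],V[0,1]))%180,np.sqrt(w)*1e3,cv2.minAreaRect(q[:,:2].astype(np.float32)*1000))
    f=p[(p[:,2]>.034)&(p[:,2]<.039)]; print("flange mid",((f.min(0)+f.max(0))/2).round(4),np.ptp(f,0).round(4))
E
```

```text
top 28 [0.5232 0.3342 0.048 ] 107.57232806386045 [2.47945952 5.97910555] ((523.42041015625, 334.16802978515625), (7.7967376708984375, 19.19987678527832), 14.51036548614502)
flange mid [0.5241 0.3351 0.0365] [0.0516 0.0518 0.0049]
side 26 [0.5222 0.3366 0.0461] 105.1738315441672 [2.47548477 6.9118365 ] ((522.6256103515625, 335.1878662109375), (7.884953498840332, 21.297061920166016), 12.317126274108887)
flange mid [0.5223 0.3367 0.0364] [0.05   0.054  0.0048]
```

Call:
step_arm(targets=[[0.5,3.8,0,0,0,7,0.4],[0.5,3.8,0,0,0,7,0.4],[0.5,3.8,0,0,0,7,0.4],[0.5,3.8,0,0,0,7,0.4],[0.5,3.8,0,0,0,7,0.4]])

```text
time: 14.45
position: [0.512, 0.2087, 0.1316]
tool_rot: [2.199, 2.242, -0.001]
ft_force: [0.1, -0.1, 0.4]
grip_width: 0.404
grip_force: 0.0
```

Call:
step_arm(targets=[[0.5,3.8,0,0,0,7,0.4],[0.5,3.8,0,0,0,7,0.4],[0.2,3.5,0,0,0,0,0.4],[0,1.5,0,0,0,0,0.4],[0,0,-1,0,0,0,0.4]])

```text
time: 14.87
position: [0.5229, 0.34, 0.1229]
tool_rot: [-1.906, -2.495, -0.007]
ft_force: [0.0, 0.2, 1.3]
grip_width: 0.399
grip_force: 0.0
```

Call:
step_arm(targets=[[0,0,-2,0,0,0,0.4],[0,0,-2,0,0,0,0.4],[0,0,-1.2,0,0,0,0.4],[0,0,0,0,0,0,0.4],[0,0,0,0,0,0,0.4]])

```text
time: 15.28
position: [0.5234, 0.3332, 0.0689]
tool_rot: [-1.915, -2.49, 0.003]
ft_force: [-0.3, 0.9, 0.3]
grip_width: 0.399
grip_force: 0.0
```

```bash
python3 st.py
```

```text
t 15.28 pos [0.5234 0.3332 0.0689] grip line 14.9 tilt [-0.07 -0.09] q [ 0.12  0.56 -0.95  1.67  0.49  1.17 -0.7 ] F [-0.3  0.9  0.3] w 34.7 gf 0.0
```

Call:
step_arm(targets=[[0,0,-1,0,0,0,0.4],[0,0,-1,0,0,0,0.4],[0,0,-0.9,0,0,0,0.4],[0,0,0,0,0,0,0.4],[0,0,0,0,0,0,0.4]])

```text
time: 15.7
position: [0.5227, 0.3348, 0.0399]
tool_rot: [-1.912, -2.492, 0.002]
ft_force: [0.5, 0.1, 0.1]
grip_width: 0.402
grip_force: 0.0
```

Call:
step_arm(targets=[[0,0,0,0,0,0,0],[0,0,0,0,0,0,0],[0,0,0,0,0,0,0],[0,0,0,0,0,0,0],[0,0,0,0,0,0,0]], force=15)

```text
time: 16.12
position: [0.5233, 0.3353, 0.0409]
tool_rot: [1.912, 2.492, 0.001]
ft_force: [0.2, -0.9, -0.3]
grip_width: 0.107
grip_force: 0.1
```

```bash
python3 st.py
```

```text
t 16.12 pos [0.5233 0.3353 0.0409] grip line 15.0 tilt [0.03 0.01] q [ 0.1   0.6  -0.93  1.69  0.52  1.12 -0.72] F [ 0.2 -0.9 -0.3] w 9.3 gf 0.1
```

Call:
step_arm(targets=[[0,0,0,0,0,0,0],[0,0,0,0,0,0,0],[0,0,1,0,0,0,0],[0,0,2,0,0,0,0],[0,0,3,0,0,0,0]])

```text
time: 16.53
position: [0.5216, 0.3338, 0.0993]
tool_rot: [-1.911, -2.491, 0.007]
ft_force: [1.0, 0.6, -0.5]
grip_width: 0.09
grip_force: 15.0
```

Call:
step_arm(targets=[[-0.5,-2,1,0,0,0,0],[-1.0,-3.5,0,0,0,0,0],[-1.0,-3.5,0,0,0,0,0],[-1.0,-3.5,0,0,0,0,0],[-1.0,-3.5,0,0,0,0,0]])

```text
time: 16.95
position: [0.4774, 0.174, 0.1108]
tool_rot: [1.911, 2.493, -0.0]
ft_force: [0.5, -0.9, 0.6]
grip_width: 0.09
grip_force: 15.0
```

Call:
step_arm(targets=[[-1.0,-3,0,0,0,0,0],[-0.25,-1.25,0,0,0,0,0],[0,0,-1,0,0,0,0],[0,0,-1,0,0,0,0],[0,0,0,0,0,0,0]])

```text
time: 17.37
position: [0.4645, 0.1333, 0.089]
tool_rot: [-1.91, -2.492, 0.002]
ft_force: [-1.4, -1.0, -0.0]
grip_width: 0.086
grip_force: 15.0
```

```bash
python3 look.py p6 277 229 287 200 28; python3 st.py; python3 - <<'E'
from h import *
D=np.load("sidep6.npz"); P=pts("side",D["d"]); im=D["im"]
q=P[172:228,259:315].reshape(-1,3); c=im[172:228,259:315].reshape(-1,3); k=(abs(q[:,1]-.14)<.05); q=q[k]; c=c[k]
for lo in np.arange(.02,.12,.01):
    s=q[(q[:,2]>=lo)&(q[:,2]<lo+.01)]
    if len(s): print(round(lo,2),len(s),s[:,0].min().round(4),s[:,0].max().round(4),s[:,1].max().round(4))
w=q[(c.min(1)>110)&(q[:,2]>.06)]; print("white",len(w),w.min(0),w.max(0))
E
```

```text
t 17.47 pos [0.465  0.1346 0.0901] grip line 15.2 tilt [-0.08  0.1 ] q [ 0.69  0.22 -1.1   1.98  0.22  1.07 -0.24] F [ 0.3  0.3 -0.4] w 7.6 gf 15.0
0.02 91 0.4296 0.4993 0.1704
0.03 106 0.4305 0.4997 0.1685
0.04 145 0.4306 0.5001 0.17
0.05 104 0.432 0.4973 0.1688
0.07 2 0.4538 0.4732 0.1497
0.08 115 0.4396 0.4904 0.1617
0.09 40 0.4494 0.4797 0.1498
0.1 32 0.4496 0.4798 0.1495
0.11 32 0.4482 0.4808 0.1496
white 132 [0.43963895 0.11413773 0.08200843] [0.51808771 0.18096984 0.1775657 ]
```

View pics/p6.png

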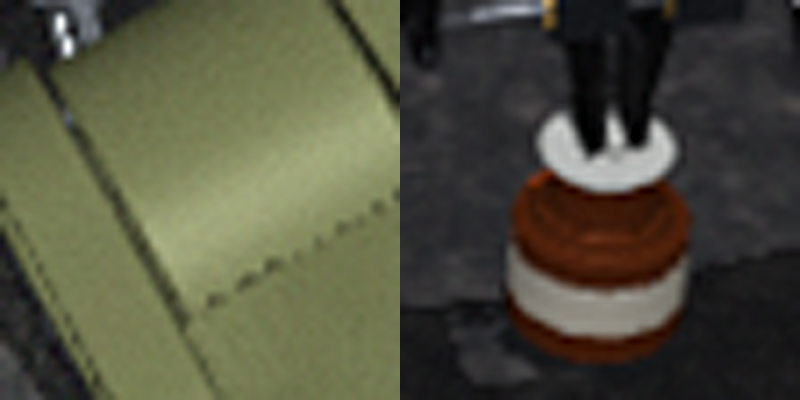

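The side crop shows the large disc level above the brown jar. Its x centre matches at 0.465, and it sits about 2 mm too far in +y, so I'll correct that on the way down.

Call:
step_arm(targets=[[0,-0.2,-0.6,0,0,0,0],[0,0,-0.6,0,0,0,0],[0,0,-0.6,0,0,0,0],[0,0,-0.4,0,0,0,0],[0,0,-0.2,0,0,0,0]])

```text
time: 17.88
position: [0.465, 0.1308, 0.0657]
tool_rot: [-1.911, -2.492, 0.001]
ft_force: [0.1, -0.8, -1.0]
grip_width: 0.088
grip_force: 15.0
```

Call:
step_arm(targets=[[0,0,-0.1,0,0,0,0],[0,0,0,0,0,0,0],[0,0,0,0,0,0,0],[0,0,0,0,0,0,0],[0,0,0,0,0,0,0]])

```text
time: 18.3
position: [0.4658, 0.1306, 0.0658]
tool_rot: [1.912, 2.492, 0.0]
ft_force: [-0.0, -0.9, -0.1]
grip_width: 0.091
grip_force: 15.0
```

Call:
step_arm(targets=[[0,0,-0.1,0,0,0,0],[0,0,0,0,0,0,0],[0,0,0,0,0,0,0],[0,0,0,0,0,0,0],[0,0,0,0,0,0,0]])

```text
time: 18.72
position: [0.4657, 0.1306, 0.0647]
tool_rot: [1.912, 2.492, 0.0]
ft_force: [-0.0, 0.4, -0.2]
grip_width: 0.088
grip_force: 15.0
```

Call:
step_arm(targets=[[0,0.15,-0.1,0,0,0,0],[0,0,-0.1,0,0,0,0],[0,0,0,0,0,0,0],[0,0,0,0,0,0,0],[0,0,0,0,0,0,0]])

```text
time: 19.13
position: [0.4662, 0.131, 0.064]
tool_rot: [1.912, 2.49, -0.004]
ft_force: [-4.6, -3.9, 15.7]
grip_width: 0.089
grip_force: 15.0
```

```bash
python3 st.py
```

```text
t 19.13 pos [0.4662 0.131  0.064 ] grip line 15.0 tilt [ 0.   -0.18] q [ 0.65  0.26 -1.07  2.    0.27  1.03 -0.29] F [-4.6 -3.9 15.7] w 7.7 gf 15.0
```

Call:
step_arm(targets=[[0,0,0.1,0,0,0,0.3],[0,0,0,0,0,0,0.3],[0,0,0,0,0,0,0.3],[0,0,0,0,0,0,0.3],[0,0,0.5,0,0,0,0.5]])

```text
time: 19.55
position: [0.4646, 0.132, 0.0678]
tool_rot: [-1.911, -2.491, 0.002]
ft_force: [0.2, -0.7, -0.1]
grip_width: 0.316
grip_force: 0.0
```

Call:
step_arm(targets=[[0,0,2,0,0,0,1],[0,0,3,0,0,0,1],[0,-1,3,0,0,0,1],[0,-3.5,0,0,0,0,1],[0,-3.5,0,0,0,0,1]])

```text
time: 19.97
position: [0.4671, 0.0532, 0.1509]
tool_rot: [1.904, 2.494, 0.004]
ft_force: [1.0, -1.3, -0.3]
grip_width: 0.667
grip_force: 0.0
```

Call:
step_arm(targets=[[0,-3.5,0,0,0,0,1],[0,-1,0,0,0,0,1],[0,0,0,0,0,0,1],[0,0,0,0,0,0,1],[0,0,0,0,0,0,1]])

```text
time: 20.38
position: [0.4657, 0.0088, 0.1487]
tool_rot: [-1.91, -2.494, -0.001]
ft_force: [0.9, 0.5, 0.6]
grip_width: 0.976
grip_force: 0.0
```

```bash
python3 look.py p7 277 229 287 207 24; python3 st.py; python3 - <<'E'
from h import *
for n,(u,v) in(("top",(277,229)),("side",(287,205)),("top",(199,207)),("side",(265,257))):
    D=np.load(n+"p7.npz"); p=pts(n,D["d"])[v-24:v+24,u-24:u+24].reshape(-1,3); p=p[(p[:,0]>.42)&(p[:,0]<.57)]
    for lo,hi in((.022,.031),(.045,.053),(.057,.064),(.067,.078)):
        q=p[(p[:,2]>lo)&(p[:,2]<hi)]
        if len(q)>4: print(n,u,lo,len(q),np.median(q[:,2]).round(4),"mid",((q.min(0)+q.max(0))/2).round(4),np.ptp(q,0).round(4))
E
```

```text
t 20.48 pos [0.4656 0.009  0.1486] grip line 15.2 tilt [0.01 0.03] q [ 0.97  0.02 -1.04  1.96  0.02  1.17  0.18] F [-0.3 -0.   0.9] w 86.2 gf 0.0
top 277 0.045 239 0.0498 mid [0.4666 0.1321 0.0492] [0.0695 0.0697 0.0075]
top 277 0.057 355 0.0605 mid [0.4665 0.1324 0.0604] [0.0538 0.054  0.0067]
top 277 0.067 27 0.0719 mid [0.4664 0.1316 0.0725] [0.0096 0.017  0.0064]
side 287 0.022 63 0.0272 mid [0.4646 0.1572 0.0264] [0.0695 0.0325 0.0088]
side 287 0.045 123 0.0493 mid [0.4656 0.1388 0.0492] [0.0691 0.0625 0.0075]
side 287 0.057 154 0.0595 mid [0.4661 0.1318 0.0604] [0.0516 0.0599 0.0067]
side 287 0.067 15 0.0696 mid [0.4655 0.1307 0.0702] [0.0084 0.0212 0.0051]
top 199 0.022 543 0.0272 mid [0.5235 0.3326 0.0265] [0.065  0.0675 0.0087]
side 265 0.022 446 0.0261 mid [0.5221 0.3351 0.0263] [0.0656 0.0696 0.0084]
```

View pics/p7.png

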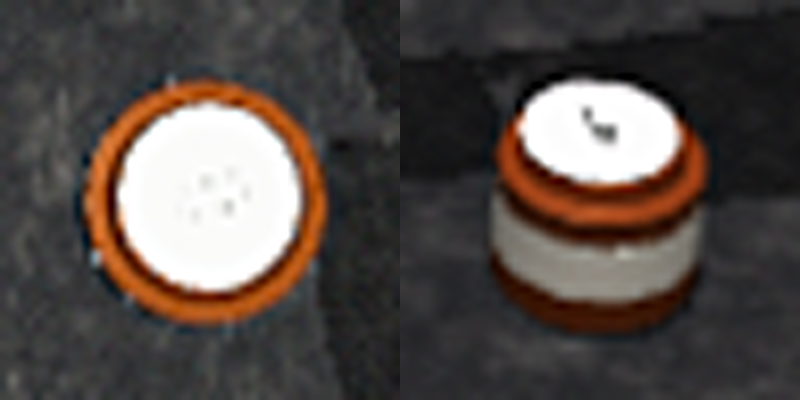

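The large disc sits flat and centred on the brown jar, with flange and jar centres agreeing within 1 mm. Next is the wooden lid. I'll turn the gripper by 90 degrees so its body stays clear of the cream jar.

Call:
step_arm(targets=[[0.5,2.5,0,0,0,7,1],[0.5,2.5,0,0,0,7,1],[0.5,2.5,0,0,0,7,1],[0.5,2.5,0,0,0,7,1],[0.5,2.5,0,0,0,7,1]])

```text
time: 20.9
position: [0.4905, 0.1346, 0.1488]
tool_rot: [1.063, 2.956, 0.001]
ft_force: [0.2, -0.2, -0.3]
grip_width: 1.0
grip_force: 0.0
```

Call:
step_arm(targets=[[0.5,2.5,0,0,0,7,1],[0.5,2.5,0,0,0,7,1],[0.5,2.5,0,0,0,7,1],[0.5,2.5,0,0,0,7,1],[0.5,2.5,0,0,0,7,1]])

```text
time: 21.32
position: [0.5152, 0.2597, 0.1485]
tool_rot: [-0.125, -3.139, -0.001]
ft_force: [0.3, 0.3, 0.1]
grip_width: 1.001
grip_force: 0.0
```

Call:
step_arm(targets=[[0.5,2.5,0,0,0,7,1],[0.25,2.5,0,0,0,7,1],[0,2.4,0,0,0,7,1],[0,0,-1.5,0,0,0,1],[0,0,-2,0,0,0,1]])

```text
time: 21.73
position: [0.5221, 0.3357, 0.1145]
tool_rot: [-0.444, 3.108, 0.007]
ft_force: [0.1, -0.7, -0.6]
grip_width: 1.002
grip_force: 0.0
```

Call:
step_arm(targets=[[0,0,-3,0,0,0,1],[0,0,-2,0,0,0,1],[0,0,-1,0,0,0,1],[0,0,0,0,0,0,1],[0,0,0,0,0,0,1]])

```text
time: 22.15
position: [0.5228, 0.3316, 0.0538]
tool_rot: [0.438, -3.111, -0.001]
ft_force: [-0.1, 0.3, 0.7]
grip_width: 1.002
grip_force: 0.0
```

```bash
python3 look.py p8 199 207 265 245 32; python3 st.py
```

```text
t 22.25 pos [0.5237 0.3321 0.0552] grip line 106.0 tilt [0.1  0.09] q [ 0.23  0.69 -1.13  1.68  0.66  1.21  0.78] F [0.9 0.1 0.1] w 86.7 gf 0.0
```

View pics/p8.png

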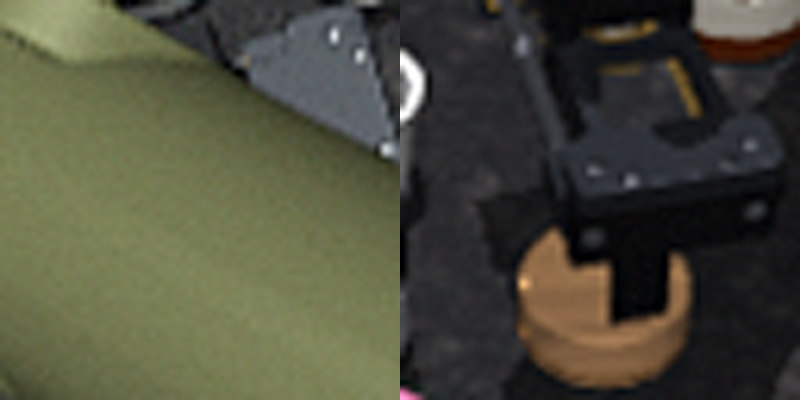

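The side crop shows the near finger's tip at crop (640,320), in front of the wooden lid's rim, as expected for the 106 degree line.

Call:
step_arm(targets=[[0,0.1,-1,0,0,0,1],[0,0,-0.8,0,0,0,1],[0,0,0,0,0,0,1],[0,0,0,0,0,0,1],[0,0,-0.5,0,0,0,1]])

```text
time: 22.67
position: [0.5236, 0.3327, 0.0313]
tool_rot: [-0.437, 3.11, 0.001]
ft_force: [0.2, 0.4, -0.1]
grip_width: 0.998
grip_force: 0.0
```

Call:
step_arm(targets=[[0,0,-0.7,0,0,0,1],[0,0,-0.7,0,0,0,1],[0,0,-0.5,0,0,0,1],[0,0,0,0,0,0,1],[0,0,0,0,0,0,1]])

```text
time: 23.08
position: [0.5228, 0.332, 0.011]
tool_rot: [0.437, -3.11, 0.0]
ft_force: [-0.6, 0.3, -0.5]
grip_width: 0.998
grip_force: 0.0
```

Call:
step_arm(targets=[[0,0,0,0,0,0,0.75],[0,0,0,0,0,0,0.7],[0,0,0,0,0,0,0.7],[0,0,0,0,0,0,0.7],[0,0,0,0,0,0,0.7]], force=15)

```text
time: 23.5
position: [0.5232, 0.3323, 0.0119]
tool_rot: [-0.437, 3.111, 0.001]
ft_force: [-0.4, -0.4, 1.0]
grip_width: 0.79
grip_force: 15.0
```

```bash
python3 st.py
```

```text
t 23.5 pos [0.5232 0.3323 0.0119] grip line 106.0 tilt [0.02 0.02] q [ 0.2   0.73 -1.09  1.71  0.71  1.15  0.75] F [-0.4 -0.4  1. ] w 68.8 gf 15.0
```

Call:
step_arm(targets=[[0,0,1,0,0,0,0.7],[0,0,2,0,0,0,0.7],[0,0,3,0,0,0,0.7],[0,0,3,0,0,0,0.7],[0,0,2,0,0,0,0.7]])

```text
time: 23.92
position: [0.5235, 0.3331, 0.125]
tool_rot: [-0.438, 3.108, 0.002]
ft_force: [1.1, 1.0, -0.5]
grip_width: 0.794
grip_force: 15.0
```

Call:
step_arm(targets=[[-0.7,-2.5,1,0,0,0,0.7],[-1.0,-3.5,0,0,0,0,0.7],[-1.0,-3.5,0,0,0,0,0.7],[-1.0,-3.5,0,0,0,0,0.7],[-1.0,-3.5,0,0,0,0,0.7]])

```text
time: 24.33
position: [0.4752, 0.1661, 0.1315]
tool_rot: [0.439, -3.11, -0.001]
ft_force: [-0.1, -0.6, 0.8]
grip_width: 0.793
grip_force: 15.0
```

Call:
step_arm(targets=[[-1.0,-3,0,0,0,0,0.7],[0,-0.5,-1,0,0,0,0.7],[0,0,-1.5,0,0,0,0.7],[0,0,0,0,0,0,0.7],[0,0,0,0,0,0,0.7]])

```text
time: 24.75
position: [0.4656, 0.1327, 0.1067]
tool_rot: [0.439, -3.11, -0.0]
ft_force: [0.4, 0.2, -0.3]
grip_width: 0.791
grip_force: 15.0
```

```bash
python3 st.py; python3 look.py p9 277 229 287 200 32; python3 - <<'E'
from h import *
D=np.load("sidep9.npz"); P=pts("side",D["d"])
q=P[165:235,250:325].reshape(-1,3); q=q[(abs(q[:,1]-.14)<.06)]
for lo in np.arange(.02,.14,.01):
    s=q[(q[:,2]>=lo)&(q[:,2]<lo+.01)]
    if len(s): print(round(lo,2),len(s),s[:,0].min().round(4),s[:,0].max().round(4),s[:,1].max().round(4))
E
```

```text
t 24.75 pos [0.4656 0.1327 0.1067] grip line 106.1 tilt [-0.05  0.01] q [ 0.87  0.28 -1.32  1.96  0.31  1.13  1.28] F [ 0.4  0.2 -0.3] w 68.8 gf 15.0
0.02 64 0.4296 0.4993 0.1716
0.03 72 0.4307 0.4996 0.1708
0.04 124 0.4304 0.5001 0.1692
0.05 149 0.4314 0.4974 0.1647
0.06 65 0.4435 0.4921 0.1593
0.07 2 0.4617 0.4672 0.1434
0.09 32 0.436 0.4992 0.1703
0.1 57 0.4333 0.4995 0.176
0.11 94 0.4317 0.4974 0.181
0.12 121 0.4319 0.4976 0.18
0.13 23 0.443 0.4643 0.1811
```

View pics/p9.png

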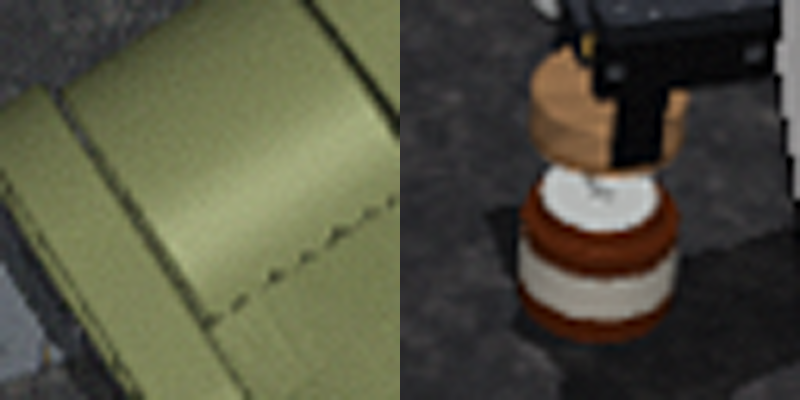

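The side crop shows the wooden lid level above the brown jar and its seated disc. Both are centred at x of about 0.465.

Call:
step_arm(targets=[[0,0,-0.7,0,0,0,0.7],[0,0,-0.7,0,0,0,0.7],[0,0,-0.7,0,0,0,0.7],[0,0,-0.7,0,0,0,0.7],[0,0,-0.7,0,0,0,0.7]])

```text
time: 25.27
position: [0.4658, 0.1323, 0.0706]
tool_rot: [0.438, -3.11, -0.001]
ft_force: [0.1, -0.4, -0.9]
grip_width: 0.789
grip_force: 15.0
```

Call:
step_arm(targets=[[0,0,-0.4,0,0,0,0.7],[0,0,-0.3,0,0,0,0.7],[0,0,-0.2,0,0,0,0.7],[0,0,0,0,0,0,0.7],[0,0,0,0,0,0,0.7]])

```text
time: 25.68
position: [0.4662, 0.1322, 0.0627]
tool_rot: [-0.437, 3.111, 0.0]
ft_force: [-0.8, -0.1, -0.0]
grip_width: 0.789
grip_force: 15.0
```

Call:
step_arm(targets=[[0,0,-0.1,0,0,0,0.7],[0,0,0,0,0,0,0.7],[0,0,0,0,0,0,0.7],[0,0,0,0,0,0,0.7],[0,0,0,0,0,0,0.7]])

```text
time: 26.1
position: [0.4663, 0.1321, 0.0618]
tool_rot: [-0.437, 3.111, -0.0]
ft_force: [0.9, 0.0, 0.3]
grip_width: 0.789
grip_force: 15.0
```

Call:
step_arm(targets=[[0,0,-0.1,0,0,0,0.7],[0,0,0,0,0,0,0.7],[0,0,0,0,0,0,0.7],[0,0,0,0,0,0,0.7],[0,0,0,0,0,0,0.7]])

```text
time: 26.52
position: [0.4668, 0.1322, 0.0616]
tool_rot: [-0.437, 3.11, -0.001]
ft_force: [-1.9, -2.1, 8.6]
grip_width: 0.786
grip_force: 15.0
```

Contact: the lid is on the shoulder. I'll release, rise and retreat, then check both jars.

Call:
step_arm(targets=[[0,0,0.1,0,0,0,1],[0,0,0,0,0,0,1],[0,0,0,0,0,0,1],[0,0,0,0,0,0,1],[0,0,0,0,0,0,1]])

```text
time: 26.93
position: [0.466, 0.1321, 0.0614]
tool_rot: [0.437, -3.111, -0.0]
ft_force: [-0.0, -0.0, -0.5]
grip_width: 0.99
grip_force: 0.0
```

Call:
step_arm(targets=[[0,0,1,0,0,0,1],[0,0,2,0,0,0,1],[0,0,3,0,0,0,1],[0,0,3,0,0,0,1],[0,0,3,0,0,0,1]])

```text
time: 27.35
position: [0.4657, 0.1329, 0.1831]
tool_rot: [0.44, -3.11, -0.002]
ft_force: [-0.0, -0.9, -0.4]
grip_width: 1.002
grip_force: 0.0
```

Call:
step_arm(targets=[[0,-3.5,0,0,0,0,1],[0,-3.5,0,0,0,0,1],[0,-3.5,0,0,0,0,1],[0,-2.5,0,0,0,0,1],[0,0,0,0,0,0,1]])

```text
time: 27.77
position: [0.4659, -0.0044, 0.182]
tool_rot: [0.424, -3.113, 0.005]
ft_force: [0.7, 0.5, -0.3]
grip_width: 1.002
grip_force: 0.0
```

```bash
python3 st.py; python3 - <<'E'
from h import *
for n,B in(("top",[(277,229),(380,227)]),("side",[(287,202),(283,156)])):
    im,d=shot(n,"fin_"+n); P=pts(n,d)
    for u,v in B:
        p=P[v-24:v+24,u-24:u+24].reshape(-1,3); p=p[(p[:,0]>.42)&(p[:,0]<.51)]
        for lo,hi in((.01,.048),(.0625,.071),(.0735,.081)):
            q=p[(p[:,2]>lo)&(p[:,2]<hi)]
            if len(q)>9:
                a=np.linalg.lstsq(np.c_[q[:,:2],np.ones(len(q))],q[:,2],rcond=None)[0]
                print(n,u,lo,len(q),np.median(q[:,2]).round(4),"mid",((q.min(0)+q.max(0))/2).round(4),np.ptp(q,0).round(4),"slope deg",np.degrees(a[:2]).round(1))
E
```

```text
t 27.77 pos [ 0.4659 -0.0044  0.182 ] grip line 105.5 tilt [ 0.01 -0.2 ] q [ 1.23 -0.03 -1.23  1.91 -0.03  1.24  1.84] F [ 0.7  0.5 -0.3] w 87.2 gf 0.0
top 277 0.0735 637 0.0768 mid [0.4666 0.1329 0.0772] [0.0673 0.0677 0.0073] slope deg [ 0.5 -0. ]
side 287 0.01 263 0.0297 mid [0.4646 0.1513 0.0291] [0.0708 0.0392 0.0378] slope deg [ 0.  -6.7]
side 287 0.0625 58 0.0673 mid [0.4657 0.1552 0.0666] [0.0649 0.0275 0.0082] slope deg [-0.4 -1.2]
side 287 0.0735 276 0.076 mid [0.4657 0.134  0.0771] [0.0654 0.0671 0.007 ] slope deg [ 0.5 -0.4]
side 283 0.01 133 0.0293 mid [ 0.4698 -0.1119  0.0289] [0.0455 0.0282 0.0377] slope deg [ 0.6 -1.7]
side 283 0.0625 66 0.0655 mid [ 0.4703 -0.1205  0.0655] [0.0402 0.0405 0.0059] slope deg [ 0.2 -1.3]
```

View pics/fin_side.png

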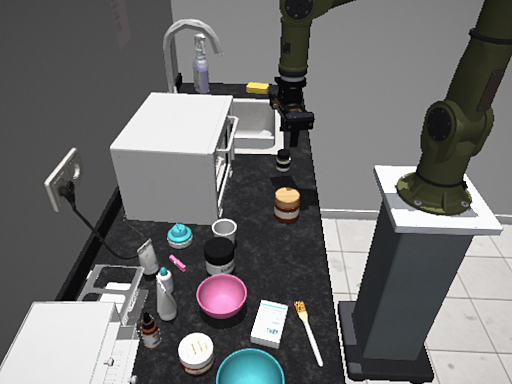

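In the side picture both jars are closed, at (287,205) and (283,161), and the cup, bowl and cream jar are in their old places. The lid tops measure 77 mm and 66 mm against the expected 77 and 67, both level, and the gripper is clear.

```bash
python3 -c "
from bench import ctrl
print(ctrl.close_job())"
```

```text
the job is handed in; nothing more can be done
None
```

Both jars are closed with their own discs and lids, measured level and fully down with the bystanders undisturbed; I handed the job in at about 28 s, and no verdict was returned.

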